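Index a can three clicks to its next seam measuring point and record

TASK

Turn the indexing head that carries the sealed can exactly three clicks counterclockwise (seen from above) by pushing one of its upright posts round, so that it rests in the third notch from where it is now. Then press the big round key on the console just until it clicks (the force drops away), not on down to its stop, and let it come back up. Keep the can standing on the head and do not knock the stack of can ends, the seam micrometer or the roll of tape aside.

Things in the scene. Friction and masses are not known exactly. Their poses are not given: they have to be found in the camera images.
- index_head: Fixed indexing head. Origin: centre of its underside, on the turning axis; z up. Round foot 176 mm across, 12 mm high. On its own +x side (away from the robot; yaw varies up to 0.5 rad either way) a 200 mm tall gauge column stands 168 mm from the axis, with a thin fixed arm 148 mm above the table reaching in to the can: keep off that side.
- dial (a joint): Angle of the head's turning part, rad; grows counterclockwise seen from above. Starts in a notch at 0 (within 0.03). Notches lie 0.5236 apart (30 degrees), so three clicks = 1.571. Past half way (0.262 from a notch) it snaps on to the next notch, before that back. Leaving a notch takes about 0.5 N m (5 N on a post), falling to half way. Stops at -1.2 and 3.4.
- head_axis (a point): Point on the turning axis at the height of the can seat, 40 mm above the table; frame as index_head. The turning part: toothed steel disc 140 mm across, round can seat with a low lip, three arms at 120 degrees (top 42 mm above the table), each ending in an upright black post.
- post_1 (a point): Top centre of post 1, 130 mm above the table. The three posts are alike: black, 18 mm in diameter, centres 95 mm from the turning axis, straight between 50 and 124 mm above the table; they turn with the dial. At the start post 1 stands 135 degrees counterclockwise of the head's +x, on the robot's near left side of the head.
- post_2 (a point): Top centre of the second post, 120 degrees counterclockwise of post_1.
- post_3 (a point): Top centre of the third post, 240 degrees counterclockwise of post_1.
- can: Sealed cream-coloured tin can, 71 mm across, 107 mm tall, about 0.4 kg, standing loose on the can seat on the turning axis (top 147 mm above the table). Origin: centre of its underside. There is about 50 mm free between its wall and the posts.
- console: Fixed grey key console, 116 x 96 mm, flat top 44 mm above the table, with one big round white key in its middle. Origin: centre of its underside. It stands either to the right or to the left of the head.
- key_top (a point): Centre of the key's flat top; 66 mm above the table when up; moves down with the key. The key is 44 mm across.
- record_key (a joint): How far the key is pressed, m; 0 up. Pressing slowly: 2.5 N to start, rising to about 8 N at 4 mm, then dropping away to about 3.5 N at 7 mm (the click: past it from 5 mm on), rising again to 6.5 N at 10 mm; hard stop at 13 mm. It springs back up when let go.
- lid_stack: Stack of cream can ends, 73 mm across, 86 mm tall, bystander: it stands on the other side of the head from the console. Origin: centre of its underside.
- seam_gauge: Bystander: grey seam micrometer lying on the table behind the head to the left, 157 x 111 mm, 28 mm high. Origin: about its middle, on the underside.
- tape_roll: Bystander: roll of tape lying flat, 68 mm across, 24 mm high, in front of the head on the robot's side. Origin: centre of its underside.

How it is judged:
By the outcome, as a careful person would: the job done as asked, in the order asked, and still so for the second after the job is handed in, with the robot touching nothing.
It also fails if it takes over 61 s, if anything falls off the work surface, if the arm or the gripper's body presses on something with over 40 N, if the wrist force passes 120 N, or if a joint passes its speed limit or range.

ROBOT

A 7-joint arm with a two-finger parallel gripper is mounted at the origin on a cart in front of the work surface, level with it; the furniture and walls round the work are solid. World frame = base frame: x ahead of the robot, y to its left, z up, the work surface at z = 0. Lengths are in m, angles in rad, forces in N, time in s.
With the tool pointing down it reaches from about 0.4 to 0.85 m from the base axis. Payload 4.5 kg.
Tool frame: the origin (TCP) lies on the centre line of the jaws, within the pads' length; the fingertips stand 14 mm ahead of it and the grasp point (between the pads) lies 5 mm behind it; y points along the fingers, z is the direction in which the jaws open and shut, and the axes are right-handed (so a half turn about y gives the same grasp; the last joint's range is limited). The gripper opens to 88 mm and grips with 3 to 60 N. Pads are 18 mm wide; open, the fingers measure 123 mm over their backs; the gripper's body (75 mm by 187 mm) begins 45 mm behind the grasp point.
Start: joints at [1.359, 0.689, -0.195, 1.565, 0.157, 0.902, -0.215], TCP at [0.152, -0.606, 0.253] pointing down, gripper open.
Joint ranges: [-3.01, 3.01], [-0.46, 2.08], [-1.47, 1.51], [0.13, 2.56], [-1, 4.14], [0.04, 2.09], [-2.66, 2.66]. Speed limits (rad/s): [2.57, 2.57, 3.14, 3.14, 3.14, 3.14, 3.14].

INTERFACE

Orientations are given as a unit quaternion [x, y, z, w].
In Python, from plant import get_state, imaging, job gives the robot as it stands.
- The arm moves only by the tool send_rows, never from a script. Its argument "motion" is a list that holds one entry, the list of rows, each a list of 7 numbers: the turn, a rotation vector about the tool's x, y, z scaled (see below), then the shift along the tool's x, y, z scaled (see below), then the gripper's target within -1 to 1 (shut at 1, half-way at 0, fully open at -1). In form: [[[rx, ry, rz, tx, ty, tz, gripper], ...]]. A call has exactly 5 rows; each row shifts and turns the commanded pose from where the row before left it, along the tool's axes as they then stand; what a row does not reach is not made up. The controller multiplies each number of a shift by 0.02 m and each number of a turn by 0.08 rad. A row lasts 1/12 s, in which the tool goes at most 41.7 mm and 7.16 degrees, less where a joint would pass 70% of its speed; a pose out of reach is approached as far as the arm can. A call with a number of a shift or a turn outside -1 to 1 is refused whole. A call with a gripper value outside its range is refused whole. The fingers move at their own pace and stop on an object; "force" is the grip in N (left out, the last holds). Time passes only in rows, so rows that do not move let the fingers close, or fill a call up. It gives the time, the measured TCP pose, the force and the opening at its end, in the units of the state.
- get_state(): the state, without advancing time (a new reading comes with each control period).
- imaging.snapshot(name): name is "scene" or "top" or "wrist"; returns a dict with "img" (384x512x3 uint8, red, green, blue), "camera_matrix" (3x3 intrinsics, pixels), "R" (3x3) and "t" (3): a world point X has camera coordinates R X + t; the wrist camera has in their place "hand_eye" (4x4, takes a point from camera to tool coordinates, whose origin is the TCP and whose axes are the tool frame's). Camera axes: x right, y down, z forward; pixel columns grow to the right and rows downward; lengths in m; the calibration is good to about 2 mm. The wrist camera is an equidistant fisheye: a pixel r from the principal point sees the ray r / f radians off the axis. A picture is of the moment at which its call begins: read the wrist's pose just before it. There is no depth.
- job.finish_job(): hands the job in, once; it reports no verdict.
The state is a dict: "clock": time; "q": joint angles; "qd": joint speeds; "joint_torque": joint torques, N m; "tool_pos": TCP position; "eef_rot": TCP orientation; "contact_force": force on the tool from outside, world axes, zero at the start; "moment": the same for the moment, N m; "opening": opening from 0.0 (shut) to 1.0 (fully open).
Only numpy, scipy, OpenCV 4.12 (cv2) and the standard library are available. Lean on these libraries where they do the work, as an engineer would, in place of code of your own. Each camera call takes 0.05 s, during which the arm holds its last target.

## Working session

There is one attempt and no reset: what is moved stays moved. The work goes in short steps, Python scripts to look and compute and a tool call to move; the robot and the scene stay as the last step left them, time stands still between calls to the robot, and variables do not carry over. Pictures are saved under pics/ and viewed, and the job is handed in when it is done.

Besides the shell and the picture viewer there is one more tool, called after "Request:" as a command line: name --argument value ..., lists and objects as JSON in quotes. send_rows: Moves the arm, as the interface text tells. Its arguments: {"type":"object","properties":{"motion":{"type":"array"},"force":{"type":"number"}},"required":["motion"]}

```bash
mkdir -p pics; ls; python3 - <<'E'
from plant import get_state, imaging
import cv2
s=get_state()
for k,v in s.items(): print(k,v)
for n in("scene","top"):
    d=imaging.snapshot(n); cv2.imwrite(f"pics/{n}0.png",cv2.cvtColor(d["img"],cv2.COLOR_RGB2BGR))
    print(n,d["camera_matrix"],d["R"],d["t"])
E
```

```text
pics
clock 0.0
q [ 1.35878592  0.69002958 -0.19451061  1.56634153  0.15730204  0.90253047
 -0.21507433]
qd [ 0.00017013 -0.00045056  0.00174704  0.00109858 -0.00123913 -0.00168416
  0.00056061]
joint_torque [-6.08949740e-04 -5.27561796e+01 -1.26701608e+00 -1.53426057e+01
 -5.26399794e-02  6.45259162e-03  1.90703645e-04]
tool_pos [ 0.15188702 -0.6056227   0.25188216]
eef_rot [-0.08685935  0.70243228 -0.70110334  0.0865936 ]
contact_force [-0.30441661 -0.11334879  0.67382804]
moment [0.00611997 0.0059887  0.05589473]
opening 1.0046173644894538
scene [[363.86670103   0.         252.00822385]
 [  0.         363.86670103 188.32432708]
 [  0.           0.           1.        ]] [[-0.66795185 -0.74401046 -0.01699294]
 [-0.56354928  0.52058829 -0.64140474]
 [ 0.48605816 -0.41885113 -0.76701447]] [0.35572218 0.37242526 0.83146778]
top [[435.43635169   0.         258.3251942 ]
 [  0.         435.43635169 186.56572407]
 [  0.           0.           1.        ]] [[-0.08321733 -0.99652743  0.0028216 ]
 [-0.975841    0.08091524 -0.20294599]
 [ 0.20201294 -0.01964206 -0.97918587]] [0.04745292 0.56212159 0.96368211]
```

View pics/scene0.png

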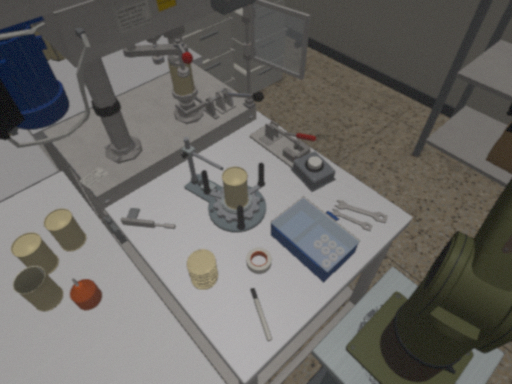

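View pics/top0.png

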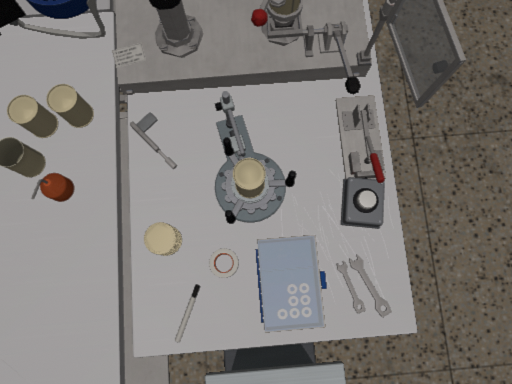

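The top view shows the head at about (250,185), the console at (365,202) to its right, the lids at (163,239) and the tape at (224,264). There is also a blue tray at (290,283) and a clamp with a red handle at (365,140). I'll enlarge the top view.

```bash
cat > h.py <<'E'
import numpy as np, cv2
from plant import get_state, imaging
def ray(d,u,v):
    K=d["camera_matrix"];r=d["R"].T@np.linalg.inv(K)@np.array([u,v,1.]);c=-d["R"].T@d["t"];return c,r
def onz(d,u,v,z):
    c,r=ray(d,u,v);return c+r*(z-c[2])/r[2]
def proj(d,X):
    p=d["camera_matrix"]@(d["R"]@np.asarray(X,float)+d["t"]);return p[:2]/p[2]
E
python3 - <<'E'
from h import *
d=imaging.snapshot("top");i=cv2.cvtColor(d["img"],cv2.COLOR_RGB2BGR)
c=i[80:270,205:395];cv2.imwrite("pics/topc.png",cv2.resize(c,(760,760)[:2],interpolation=cv2.INTER_CUBIC)[:600])
s=imaging.snapshot("scene");i=cv2.cvtColor(s["img"],cv2.COLOR_RGB2BGR)
cv2.imwrite("pics/scc.png",cv2.resize(i[130:250,170:345],(0,0),fx=4,fy=4,interpolation=cv2.INTER_CUBIC))
E
```

```text
(no output)
```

View pics/topc.png

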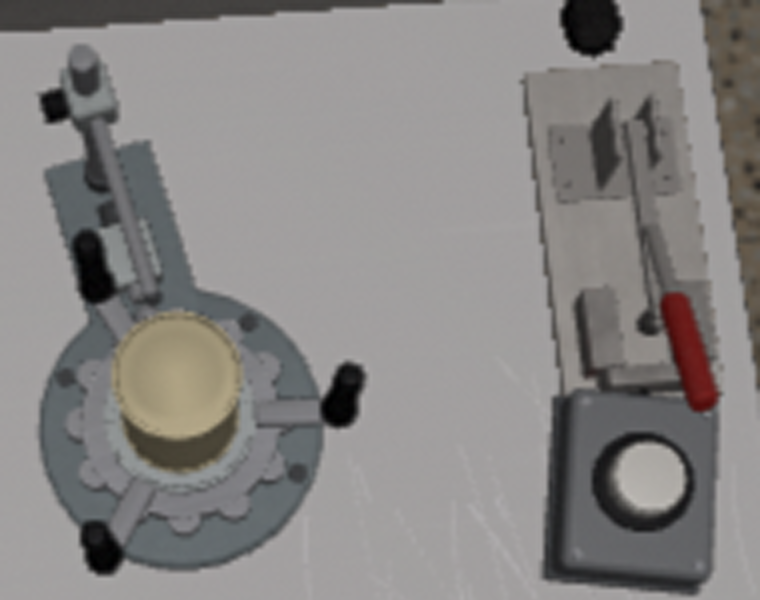

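View pics/scc.png

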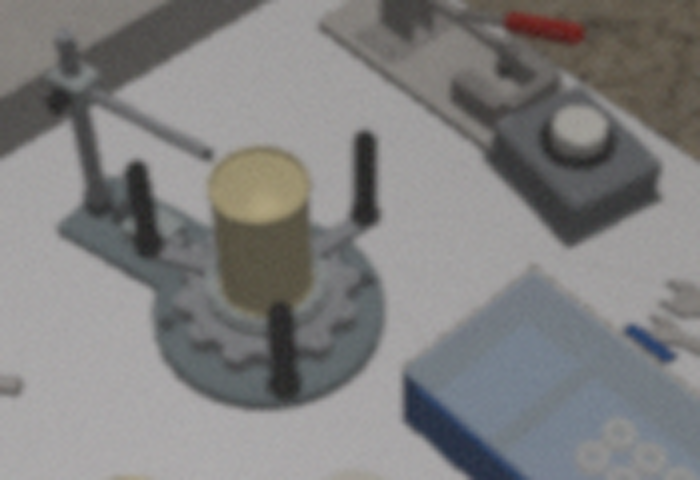

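```bash
python3 - <<'E'
from h import *
np.set_printoptions(precision=4,suppress=True)
d=imaging.snapshot("top");s=imaging.snapshot("scene")
print("cam",-d["R"].T@d["t"],-s["R"].T@s["t"])
T=lambda u,v,z:onz(d,205+u/4-.375,80+v/4-.375,z)
S=lambda u,v,z:onz(s,170+u/4-.375,130+v/4-.375,z)
print("can",T(178,372,.147),S(259,184,.147))
print("foot",T(182,430,.012),S(268,310,.012))
ax=T(178,372,.147)
P={}
for n,a,b in (("rt",(350,378),(365,143)),("far",(88,245),(137,172)),("near",(96,535),(281,313))):
    p=T(*a,.130);q=S(*b,.130);print(n,p,q)
print("key",T(650,477,.066),S(581,132,.066))
# clicked can-top segmentation
g=d["img"].astype(int);m=((g[...,0]-g[...,2])>25)&(g[...,0]>100)
m=m.astype(np.uint8);m[:, :205]=0;m[:,300:]=0;m[:120]=0;m[230:]=0
n,l,st,c=cv2.connectedComponentsWithStats(m)
print(st,c)
# tape, tray, lids
for nm,u,v,z in(("tape",224,263,.024),("lids",160,237,.086),("tray tl",257,245,.05),("tray tr",317,237,.05),("tray bl",262,330,.05),("clamp end red",379,178,.08),("console tl",347,179,.044),("console br",382,224,.044),("blackball",353,86,.05),("col",225,93,.2)):
    print(nm,onz(d,u,v,z))
E
```

```text
cam [0.3578 0.0207 1.0576] [0.0433 0.419  0.8827]
can [0.5778 0.0196 0.147 ] [0.5756 0.0225 0.147 ]
foot [0.5738 0.0199 0.012 ] [0.5718 0.0264 0.012 ]
rt [ 0.5708 -0.0739  0.13  ] [ 0.5665 -0.0674  0.13  ]
far [0.6584 0.0637 0.13  ] [0.6547 0.0689 0.13  ]
near [0.4959 0.0706 0.13  ] [0.4926 0.075  0.13  ]
key [ 0.5126 -0.2476  0.066 ] [ 0.5059 -0.2393  0.066 ]
[[     0      0    512    384 195792]
 [   233    158     32     32    809]
 [   238    191      1      1      1]
 [   242    195      1      1      1]
 [   257    195      1      1      1]
 [   247    197      1      1      1]
 [   251    197      2      1      2]
 [   255    196      1      1      1]] [[255.5284 191.5738]
 [248.686  173.6168]
 [238.     191.    ]
 [242.     195.    ]
 [257.     195.    ]
 [247.     197.    ]
 [251.5    197.    ]
 [255.     196.    ]]
tape [0.3958 0.0952 0.024 ]
lids [0.4622 0.2287 0.086 ]
tray tl [0.4292 0.015  0.05  ]
tray tr [ 0.436  -0.1246  0.05  ]
tray bl [0.2421 0.0194 0.05  ]
clamp end red [ 0.5566 -0.2776  0.08  ]
console tl [ 0.5678 -0.2121  0.044 ]
console br [ 0.454  -0.2803  0.044 ]
blackball [ 0.8004 -0.255   0.05  ]
col [0.7409 0.0567 0.2   ]
```

```bash
cat >> h.py <<'E'
def tri(*v):
    A=np.zeros((3,3));b=np.zeros(3);L=[]
    for d,u,w in v:
        c,r=ray(d,u,w);r/=np.linalg.norm(r);M=np.eye(3)-np.outer(r,r);A+=M;b+=M@c;L.append((c,M))
    X=np.linalg.solve(A,b);return X,[float(np.linalg.norm(M@(X-c)))*1000 for c,M in L]
E
python3 - <<'E'
from h import *
np.set_printoptions(precision=4,suppress=True)
d=imaging.snapshot("top");s=imaging.snapshot("scene")
def blob(d,f,box,k=0):
    g=d["img"].astype(int);m=f(g).astype(np.uint8);x0,y0,x1,y1=box
    w=np.zeros_like(m);w[y0:y1,x0:x1]=m[y0:y1,x0:x1]
    n,l,st,c=cv2.connectedComponentsWithStats(w);j=1+np.argmax(st[1:,4]);return c[j],st[j],(l==j)
wh=lambda g:(g.min(2)>135)
a=blob(d,wh,(353,185,381,215));b=blob(s,lambda g:g.min(2)>120,(303,150,328,174))
print(a[:2],b[:2])
print("key",onz(d,*a[0],.066),onz(s,*b[0],.066),tri((d,*a[0]),(s,*b[0])))
red=lambda g:(g[...,0]-g[...,1]>50)
a=blob(d,red,(360,145,395,190));b=blob(s,red,(285,120,330,150))
print(a[:2],b[:2],tri((d,*a[0]),(s,*b[0])))
print("red near end",tri((d,381,179.5),(s,170+580/4,130+30/4)))
T=lambda u,v:(d,205+u/4-.375,80+v/4-.375)
S=lambda u,v:(s,170+u/4-.375,130+v/4-.375)
for n,x,y in (("can",(178,372),(259,184)),("rt",(350,378),(365,143)),("far",(88,245),(137,172)),("near",(96,535),(281,313)),("col",(85,55),(66,45))):
    print(n,tri(T(*x),S(*y)))
print(get_state()["clock"])
from scipy.spatial.transform import Rotation as R
print(R.from_quat(get_state()["eef_rot"]).as_matrix())
E
```

```text
(array([367.139 , 198.6502]), array([359, 191,  17,  17, 223], dtype=int32)) (array([314.7604, 160.7604]), array([309, 156,  13,  10,  96], dtype=int32))
key [ 0.5131 -0.2477  0.066 ] [ 0.5115 -0.2451  0.066 ] (array([ 0.514 , -0.2488,  0.0615]), [0.18100861813705052, 0.18100861813707267])
(array([376.9897, 167.4948]), array([371, 153,  13,  30, 194], dtype=int32)) (array([306.377 , 136.1475]), array([297, 134,  18,   6,  61], dtype=int32)) (array([ 0.5735, -0.2664,  0.1142]), [0.5350182376533142, 0.5350182376534536])
red near end (array([ 0.5419, -0.2674,  0.1289]), [1.3026992955442507, 1.3026992955441945])
can (array([0.5791, 0.0197, 0.142 ]), [0.10465355493725481, 0.10465355493734714])
rt (array([ 0.5737, -0.0747,  0.1191]), [0.5087002708338897, 0.5087002708340564])
far (array([0.6617, 0.0645, 0.121 ]), [0.4446303585485523, 0.44463035854844135])
near (array([0.4972, 0.0712, 0.1219]), [0.23692631244088477, 0.23692631244084222])
col (array([0.7488, 0.0551, 0.1784]), [0.9761681919413463, 0.9761681919413683])
0.4
[[-0.9699 -0.      0.2434]
 [-0.2434  0.0001 -0.9699]
 [ 0.     -1.     -0.0002]]
```

The key is at about (0.512, -0.247), with the red clamp handle close behind it at a height of about 0.13. The head axis is at (0.573, 0.022), and post 1 at (0.494, 0.073), 147° about the axis. I'll travel at a safe height first.

Request:
send_rows --motion '[[[0, 0, 0, -1, 0, -0.66, -0.1], [0, 0, 0, -1, 0, -0.66, -0.1], [0, 0, 0, -1, 0, -0.66, -0.1], [0, 0, 0, -1, 0, -0.66, -0.1], [0, 0, 0, -1, 0, -0.66, -0.1]]]'

```text
clock: 0.82
tool_pos: [0.2337, -0.517, 0.2528]
eef_rot: [0.087, -0.702, 0.702, -0.087]
contact_force: [0.1, -0.2, 0.3]
opening: 0.644
```

Request:
send_rows --motion '[[[0, 0, 0, -1, 0, -0.66, -0.1], [0, 0, 0, -1, 0, -0.66, -0.1], [0, 0, 0, -1, 0, -0.66, -0.1], [0, 0, 0, -1, 0, -0.66, -0.1], [0, 0, 0, -1, 0, -0.66, -0.1]]]'

```text
clock: 1.23
tool_pos: [0.3147, -0.4286, 0.2529]
eef_rot: [0.087, -0.702, 0.702, -0.087]
contact_force: [0.5, 0.6, 0.0]
opening: 0.551
```

Request:
send_rows --motion '[[[0, 0, 0, -1, 0, -0.66, -0.1], [0, 0, 0, -1, 0, -0.66, -0.1], [0, 0, 0, -1, 0, -0.66, -0.1], [0, 0, 0, -1, 0, -0.66, -0.1], [0, 0, 0, -1, 0, -0.66, -0.1]]]'

```text
clock: 1.65
tool_pos: [0.3957, -0.3403, 0.2529]
eef_rot: [0.087, -0.702, 0.702, -0.087]
contact_force: [-0.1, -0.4, -0.3]
opening: 0.552
```

```bash
cat >> h.py <<'E'
from scipy.spatial.transform import Rotation as Ro
def plan(target,n,ry=0.,nrot=0,q=None,p=None):
    """rows to world target; ry per row for the first nrot rows; straight line"""
    s=get_state();M=Ro.from_quat(s["eef_rot"]).as_matrix() if q is None else q
    p=np.array(s["tool_pos"]) if p is None else p
    st=(np.array(target)-p)/n
    for k in range(n):
        r=ry if k<nrot else 0.
        print(np.round([r,*(M.T@st/.02)],2))
        M=M@Ro.from_rotvec([0,r*.08,0]).as_matrix()
E
python3 - <<'E'
from h import *
print(get_state()["q"]);plan([.494,.073,.235],22,1,10)
E
```

```text
[ 0.72437994  0.55398934 -0.16201532  1.875873    0.12895201  0.72133952
 -0.83577681]
[ 1.   -0.45  0.04 -0.86]
[ 1.   -0.38  0.04 -0.89]
[ 1.   -0.3   0.04 -0.92]
[ 1.   -0.23  0.04 -0.94]
[ 1.   -0.15  0.04 -0.95]
[ 1.   -0.08  0.04 -0.96]
[ 1.    0.    0.04 -0.97]
[ 1.    0.08  0.04 -0.96]
[ 1.    0.15  0.04 -0.95]
[ 1.    0.23  0.04 -0.94]
[ 0.    0.3   0.04 -0.92]
[ 0.    0.3   0.04 -0.92]
[ 0.    0.3   0.04 -0.92]
[ 0.    0.3   0.04 -0.92]
[ 0.    0.3   0.04 -0.92]
[ 0.    0.3   0.04 -0.92]
[ 0.    0.3   0.04 -0.92]
[ 0.    0.3   0.04 -0.92]
[ 0.    0.3   0.04 -0.92]
[ 0.    0.3   0.04 -0.92]
[ 0.    0.3   0.04 -0.92]
[ 0.    0.3   0.04 -0.92]
```

```bash
python3 - <<'E'
from h import *
plan([.494,.073,.235],30,-1,29)
E
```

```text
[-1.   -0.33  0.03 -0.63]
[-1.   -0.38  0.03 -0.6 ]
[-1.   -0.42  0.03 -0.57]
[-1.   -0.47  0.03 -0.53]
[-1.   -0.51  0.03 -0.49]
[-1.   -0.55  0.03 -0.45]
[-1.   -0.58  0.03 -0.41]
[-1.   -0.61  0.03 -0.36]
[-1.   -0.64  0.03 -0.31]
[-1.   -0.66  0.03 -0.26]
[-1.   -0.68  0.03 -0.2 ]
[-1.   -0.69  0.03 -0.15]
[-1.   -0.7   0.03 -0.09]
[-1.   -0.71  0.03 -0.04]
[-1.   -0.71  0.03  0.02]
[-1.   -0.7   0.03  0.08]
[-1.   -0.7   0.03  0.13]
[-1.   -0.68  0.03  0.19]
[-1.   -0.67  0.03  0.24]
[-1.   -0.64  0.03  0.29]
[-1.   -0.62  0.03  0.34]
[-1.   -0.59  0.03  0.39]
[-1.   -0.56  0.03  0.44]
[-1.   -0.52  0.03  0.48]
[-1.   -0.48  0.03  0.52]
[-1.   -0.44  0.03  0.56]
[-1.   -0.39  0.03  0.59]
[-1.   -0.34  0.03  0.62]
[-1.   -0.29  0.03  0.65]
[ 0.   -0.24  0.03  0.67]
```

Request:
send_rows --motion '[[[0, -1, 0, -0.33, 0.03, -0.63, -0.1], [0, -1, 0, -0.38, 0.03, -0.6, -0.1], [0, -1, 0, -0.42, 0.03, -0.57, -0.1], [0, -1, 0, -0.47, 0.03, -0.53, -0.1], [0, -1, 0, -0.51, 0.03, -0.49, -0.1]]]'

```text
clock: 2.07
tool_pos: [0.4118, -0.2716, 0.2498]
eef_rot: [0.226, -0.67, 0.67, -0.226]
contact_force: [0.2, -0.2, 0.7]
opening: 0.546
```

Request:
send_rows --motion '[[[0, -1, 0, -0.55, 0.03, -0.45, -0.1], [0, -1, 0, -0.58, 0.03, -0.41, -0.1], [0, -1, 0, -0.61, 0.03, -0.36, -0.1], [0, -1, 0, -0.64, 0.03, -0.31, -0.1], [0, -1, 0, -0.66, 0.03, -0.26, -0.1]]]'

```text
clock: 2.48
tool_pos: [0.4282, -0.2026, 0.2469]
eef_rot: [0.354, -0.612, 0.612, -0.354]
contact_force: [0.7, -0.2, -0.1]
opening: 0.549
```

Request:
send_rows --motion '[[[0, -1, 0, -0.68, 0.03, -0.2, -0.1], [0, -1, 0, -0.69, 0.03, -0.15, -0.1], [0, -1, 0, -0.7, 0.03, -0.09, -0.1], [0, -1, 0, -0.71, 0.03, -0.04, -0.1], [0, -1, 0, -0.71, 0.03, 0.02, -0.1]]]'

```text
clock: 2.9
tool_pos: [0.4446, -0.1337, 0.2439]
eef_rot: [0.469, -0.529, 0.53, -0.469]
contact_force: [0.4, 0.4, -0.8]
opening: 0.548
```

Request:
send_rows --motion '[[[0, -1, 0, -0.7, 0.03, 0.08, -0.1], [0, -1, 0, -0.7, 0.03, 0.13, -0.1], [0, -1, 0, -0.68, 0.03, 0.19, -0.1], [0, -1, 0, -0.67, 0.03, 0.24, -0.1], [0, -1, 0, -0.64, 0.03, 0.29, -0.1]]]'

```text
clock: 3.32
tool_pos: [0.4609, -0.0648, 0.2409]
eef_rot: [-0.565, 0.425, -0.426, 0.565]
contact_force: [-0.4, 0.2, -0.1]
opening: 0.55
```

Request:
send_rows --motion '[[[0, -1, 0, -0.62, 0.03, 0.34, -0.1], [0, -1, 0, -0.59, 0.03, 0.39, -0.1], [0, -1, 0, -0.56, 0.03, 0.44, -0.1], [0, -1, 0, -0.52, 0.03, 0.48, -0.1], [0, -1, 0, -0.48, 0.03, 0.52, -0.1]]]'

```text
clock: 3.73
tool_pos: [0.477, 0.0041, 0.2378]
eef_rot: [0.638, -0.305, 0.305, -0.638]
contact_force: [-0.1, 0.2, 0.1]
opening: 0.547
```

Request:
send_rows --motion '[[[0, -1, 0, -0.44, 0.03, 0.56, -0.1], [0, -1, 0, -0.39, 0.03, 0.59, -0.1], [0, -1, 0, -0.34, 0.03, 0.62, -0.1], [0, -1, 0, -0.29, 0.03, 0.65, -0.1], [0, 0, 0, -0.24, 0.03, 0.67, -0.1]]]'

```text
clock: 4.15
tool_pos: [0.4934, 0.073, 0.2346]
eef_rot: [0.678, -0.2, 0.2, -0.678]
contact_force: [-0.3, 0.4, 0.9]
opening: 0.55
```

```bash
python3 - <<'E'
from h import *
s=get_state();print(s["q"],s["tool_pos"]);M=Ro.from_quat(s["eef_rot"]).as_matrix();print(M)
d=imaging.snapshot("wrist");cv2.imwrite("pics/w1.png",cv2.cvtColor(d["img"],cv2.COLOR_RGB2BGR));print(d["camera_matrix"],d["hand_eye"])
d=imaging.snapshot("scene");cv2.imwrite("pics/s1.png",cv2.resize(cv2.cvtColor(d["img"],cv2.COLOR_RGB2BGR)[100:270,150:350],(0,0),fx=3.5,fy=3.5,interpolation=2))
E
```

```text
[ 0.236981    0.64746178 -0.77598186  1.94280296  0.62415984  0.80800495
  0.10897567] [0.4933685  0.07303602 0.23460767]
[[ 8.40325155e-01 -3.25379341e-05  5.42082680e-01]
 [-5.42082681e-01 -3.14755155e-05  8.40325155e-01]
 [-1.02801127e-05 -9.99999999e-01 -4.40879180e-05]]
[[297.31863964   0.         253.51642941]
 [  0.         297.31863964 192.3659357 ]
 [  0.           0.           1.        ]] [[-1.85606299e-04  9.60972595e-01  2.76643520e-01 -7.01394292e-02]
 [-3.27919518e-04 -2.76643569e-01  9.60972543e-01 -1.32864242e-01]
 [ 9.99999929e-01  8.76457470e-05  3.66468458e-04  8.87930206e-04]
 [ 0.00000000e+00  0.00000000e+00  0.00000000e+00  1.00000000e+00]]
```

View pics/w1.png

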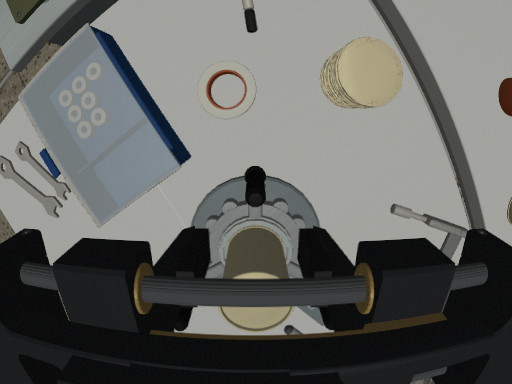

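View pics/s1.png

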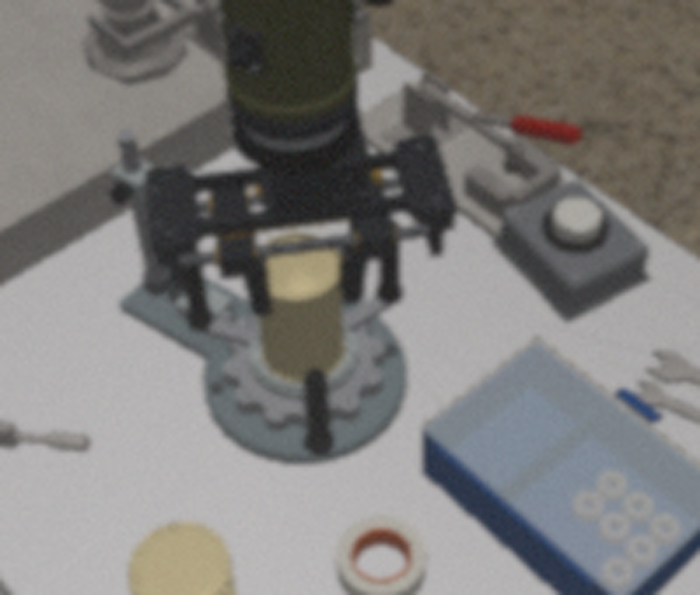

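Wrist view: the post top is at about (255,175), centred between the fingers, with the can at (256,290). I'll convert that to a position.

```bash
cat >> h.py <<'E'
def wonz(d,u,v,z,s=None):
    s=s or get_state();M=Ro.from_quat(s["eef_rot"]).as_matrix();H=d["hand_eye"];K=d["camera_matrix"]
    x=np.array([u-K[0,2],v-K[1,2]]);r=np.hypot(*x);th=r/K[0,0];e=x/r
    ray=M@H[:3,:3]@np.array([*(np.sin(th)*e),np.cos(th)]);c=np.array(s["tool_pos"])+M@H[:3,3]
    return c+ray*(z-c[2])/ray[2]
E
python3 - <<'E'
from h import *
np.set_printoptions(precision=4,suppress=True)
d=imaging.snapshot("wrist")
for n,u,v,z in (("post top",255,174,.13),("post base",255,202,.045),("can top",256,303,.147),("foot near rim",254,176,.0),("tape",227,90,.024),("lids",369,72,.086)): print(n,wonz(d,u,v,z))
E
```

```text
post top [0.4799 0.0846 0.13  ]
post base [0.5235 0.057  0.045 ]
can top [0.5777 0.0225 0.147 ]
foot near rim [0.5061 0.067  0.    ]
tape [0.3998 0.0991 0.024 ]
lids [0.4616 0.2294 0.086 ]
```

```bash
python3 - <<'E'
from h import *
np.set_printoptions(precision=4,suppress=True)
d=imaging.snapshot("wrist")
cv2.imwrite("pics/w1c.png",cv2.resize(cv2.cvtColor(d["img"],cv2.COLOR_RGB2BGR)[150:240,190:320],(0,0),fx=5,fy=5,interpolation=2))
for v in (190,194,198): print(v,wonz(d,255,v,.13))
E
```

```text
190 [0.491  0.0759 0.13  ]
194 [0.4939 0.0741 0.13  ]
198 [0.4968 0.0722 0.13  ]
```

View pics/w1c.png

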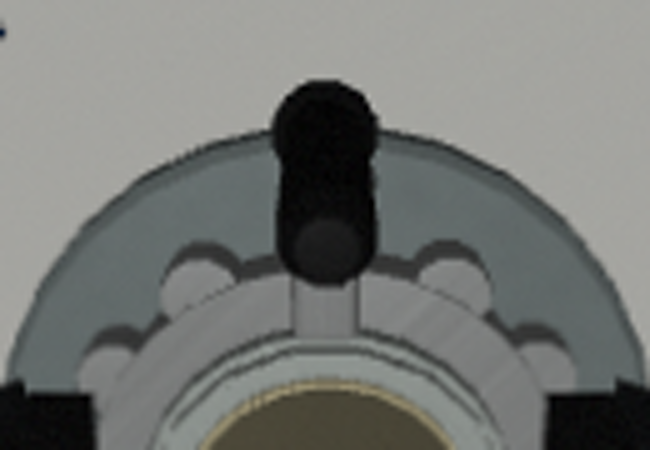

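The post top is at (0.497, 0.072), centred in the jaw direction to about 1 mm. I'll lower the open jaws round it.

Request:
send_rows --motion '[[[0, 0, 0, 0.02, 0.7, 0, -0.1], [0, 0, 0, 0.02, 0.7, 0, -0.1], [0, 0, 0, 0.02, 0.7, 0, -0.1], [0, 0, 0, 0.02, 0.7, 0, -0.1], [0, 0, 0, 0.02, 0.6, 0, -0.1]]]'

```text
clock: 4.77
tool_pos: [0.4945, 0.0696, 0.1659]
eef_rot: [0.678, -0.202, 0.201, -0.677]
contact_force: [0.8, -0.5, -0.5]
opening: 0.546
```

Request:
send_rows --motion '[[[0, 0, 0, 0, 0.6, 0, -0.1], [0, 0, 0, 0, 0.6, 0, -0.1], [0, 0, 0, 0, 0.6, 0, -0.1], [0, 0, 0, 0, 0.5, 0, -0.1], [0, 0, 0, 0, 0.4, 0, -0.1]]]'

```text
clock: 5.18
tool_pos: [0.4946, 0.0702, 0.1119]
eef_rot: [0.678, -0.201, 0.201, -0.677]
contact_force: [0.5, -0.6, 0.5]
opening: 0.551
```

```bash
python3 - <<'E'
from h import *
s=get_state();print(s["q"],s["tool_pos"])
d=imaging.snapshot("wrist");cv2.imwrite("pics/w2.png",cv2.cvtColor(d["img"],cv2.COLOR_RGB2BGR))
d=imaging.snapshot("scene");cv2.imwrite("pics/s2.png",cv2.resize(cv2.cvtColor(d["img"],cv2.COLOR_RGB2BGR)[100:270,150:350],(0,0),fx=3.5,fy=3.5,interpolation=2))
E
```

```text
[ 0.1098886   0.8216744  -0.57091673  2.04250428  0.88079658  0.54017242
 -0.11392226] [0.49460665 0.07021056 0.1119235 ]
```

View pics/w2.png

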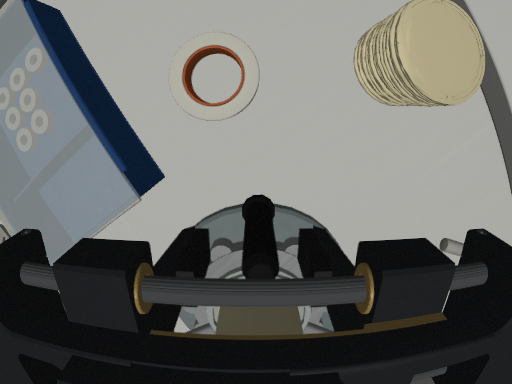

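View pics/s2.png

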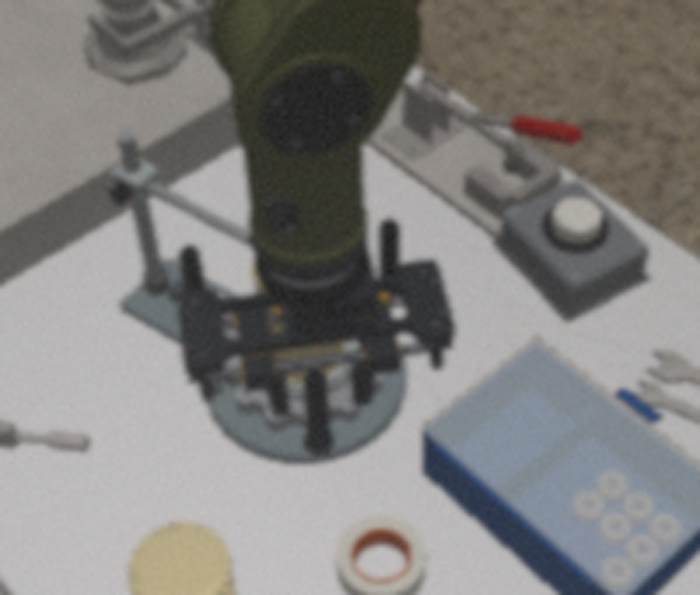

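```bash
python3 - <<'E'
from h import *
np.set_printoptions(precision=4,suppress=True)
d=imaging.snapshot("scene");s=get_state();p=np.array(s["tool_pos"]);M=Ro.from_quat(s["eef_rot"]).as_matrix();print(M)
f=lambda X:((proj(d,X)-[150,100])*3.5).round(0)
for k in(-.03,.03):print(f(p+M@[0,.014,k]))
print(f([.496,.072,.13]),f([.496,.072,.05]))
w=imaging.snapshot("wrist");print(wonz(w,262,273,.13))
E
```

```text
[[ 0.8385 -0.0008  0.5449]
 [-0.5449 -0.0007  0.8385]
 [-0.0002 -1.     -0.001 ]]
[358. 393.]
[279. 403.]
[315. 373.] [319. 434.]
[0.4984 0.0747 0.13  ]
```

Projections of the fingertips and the post agree with the picture, so the post is between the pads. Now I'll sweep it round the arc.

Request:
send_rows --motion '[[[0, -0.5, 0, 0.004, 0, -0.19, -0.1], [0, -0.5, 0, 0.004, 0, -0.19, -0.1], [0, -0.5, 0, 0.004, 0, -0.19, -0.1], [0, -0.5, 0, 0.004, 0, -0.19, -0.1], [0, -0.5, 0, 0.004, 0, -0.19, -0.1]]]' --force 30

```text
clock: 5.8
tool_pos: [0.4885, 0.0573, 0.1138]
eef_rot: [-0.692, 0.13, -0.133, 0.697]
contact_force: [4.1, 6.0, -4.6]
opening: 0.55
```

Request:
send_rows --motion '[[[0, -0.5, 0, 0.004, 0, -0.19, -0.1], [0, -0.5, 0, 0.004, 0, -0.19, -0.1], [0, -0.5, 0, 0.004, 0, -0.19, -0.1], [0, -0.5, 0, 0.004, 0, -0.19, -0.1], [0, -0.5, 0, 0.004, 0, -0.19, -0.1]]]'

```text
clock: 6.22
tool_pos: [0.4824, 0.0378, 0.1139]
eef_rot: [-0.703, 0.06, -0.062, 0.706]
contact_force: [0.6, 2.1, 1.0]
opening: 0.55
```

```bash
python3 - <<'E'
from h import *
s=get_state();p=np.array(s["tool_pos"])-[.575,.022,0];M=Ro.from_quat(s["eef_rot"]).as_matrix();print(s["q"],p,np.hypot(*p[:2]),np.degrees(np.arctan2(p[1],p[0])),np.degrees(np.arctan2(M[1,0],M[0,0])))
d=imaging.snapshot("wrist");cv2.imwrite("pics/w3.png",cv2.cvtColor(d["img"],cv2.COLOR_RGB2BGR))
E
```

```text
[ 0.22699625  0.82902088 -0.66278503  2.08858967  0.9915854   0.57070396
  0.23144755] [-0.09258109  0.01576603  0.11385291] 0.09391392625155218 170.3355691718477 -9.916416668324649
```

View pics/w3.png

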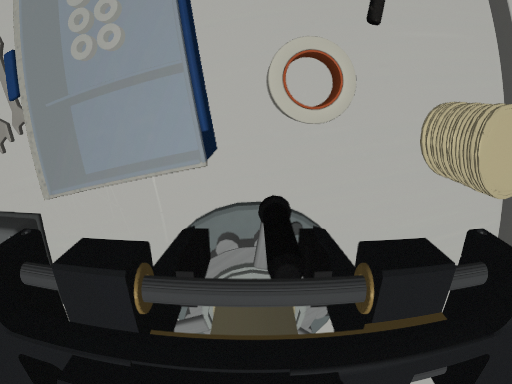

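Tracking is good: the post rests on the trailing pad at about (283,245). I'll continue.

Request:
send_rows --motion '[[[0, -0.5, 0, 0.004, 0, -0.19, -0.1], [0, -0.5, 0, 0.004, 0, -0.19, -0.1], [0, -0.5, 0, 0.004, 0, -0.19, -0.1], [0, -0.5, 0, 0.004, 0, -0.19, -0.1], [0, -0.5, 0, 0.004, 0, -0.19, -0.1]]]'

```text
clock: 6.68
tool_pos: [0.4798, 0.0171, 0.1133]
eef_rot: [0.707, 0.009, -0.009, -0.707]
contact_force: [0.3, -0.2, 0.7]
opening: 0.55
```

Request:
send_rows --motion '[[[0, -0.5, 0, 0.004, 0, -0.19, -0.1], [0, -0.5, 0, 0.004, 0, -0.19, -0.1], [0, -0.5, 0, 0.004, 0, -0.19, -0.1], [0, -0.5, 0, 0.004, 0, -0.19, -0.1], [0, -0.5, 0, 0.004, 0, -0.19, -0.1]]]'

```text
clock: 7.1
tool_pos: [0.4826, 0.0013, 0.1134]
eef_rot: [-0.701, -0.081, 0.079, 0.704]
contact_force: [0.1, 4.7, -2.2]
opening: 0.551
```

Request:
send_rows --motion '[[[0, -0.5, 0, 0.004, 0, -0.19, -0.1], [0, -0.5, 0, 0.004, 0, -0.19, -0.1], [0, -0.5, 0, 0.004, 0, -0.19, -0.1], [0, -0.5, 0, 0.004, 0, -0.19, -0.1], [0, -0.5, 0, 0.004, 0, -0.19, -0.1]]]'

```text
clock: 7.52
tool_pos: [0.4885, -0.0193, 0.1133]
eef_rot: [0.691, 0.15, -0.149, -0.691]
contact_force: [0.3, -0.2, 0.0]
opening: 0.549
```

```bash
python3 - <<'E'
from h import *
s=get_state();p=np.array(s["tool_pos"])-[.575,.022,0];M=Ro.from_quat(s["eef_rot"]).as_matrix();print(s["q"],p,np.hypot(*p[:2]),np.degrees(np.arctan2(p[1],p[0])),np.degrees(np.arctan2(M[1,0],M[0,0])))
E
```

```text
[ 0.41869281  0.87720977 -0.80439453  2.06827518  1.06588538  0.68545293
  0.8786165 ] [-0.08652399 -0.04126286  0.11333342] 0.09585940001395855 -154.50375849377517 24.368894964860374
```

Request:
send_rows --motion '[[[0, -0.5, 0, 0.006, 0, -0.19, -0.1], [0, -0.5, 0, 0.006, 0, -0.19, -0.1], [0, -0.5, 0, 0.006, 0, -0.19, -0.1], [0, -0.5, 0, 0.006, 0, -0.19, -0.1], [0, -0.5, 0, 0.006, 0, -0.19, -0.1]]]'

```text
clock: 7.93
tool_pos: [0.498, -0.0361, 0.1132]
eef_rot: [0.673, 0.217, -0.217, -0.673]
contact_force: [0.1, 0.7, -0.9]
opening: 0.547
```

Request:
send_rows --motion '[[[0, -0.5, 0, 0.006, 0, -0.19, -0.1], [0, -0.5, 0, 0.006, 0, -0.19, -0.1], [0, -0.5, 0, 0.006, 0, -0.19, -0.1], [0, -0.5, 0, 0.006, 0, -0.19, -0.1], [0, -0.5, 0, 0.006, 0, -0.19, -0.1]]]'

```text
clock: 8.35
tool_pos: [0.5097, -0.0485, 0.1132]
eef_rot: [-0.647, -0.284, 0.284, 0.648]
contact_force: [-2.1, 3.4, -0.3]
opening: 0.55
```

```bash
python3 - <<'E'
from h import *
s=get_state();p=np.array(s["tool_pos"])-[.575,.022,0];M=Ro.from_quat(s["eef_rot"]).as_matrix();print(s["q"],p,np.hypot(*p[:2]),np.degrees(np.arctan2(p[1],p[0])),np.degrees(np.arctan2(M[1,0],M[0,0])))
d=imaging.snapshot("wrist");cv2.imwrite("pics/w4.png",cv2.cvtColor(d["img"],cv2.COLOR_RGB2BGR))
E
```

```text
[ 0.51821539  0.92911812 -0.89777727  1.9965382   1.07249486  0.79158668
  1.35899534] [-0.06528787 -0.07054657  0.11316588] 0.09612140445871134 -132.78295954453964 47.35649851653828
```

View pics/w4.png

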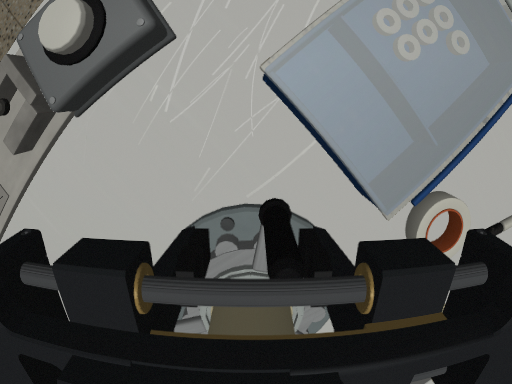

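Request:
send_rows --motion '[[[0, -0.5, 0, 0.01, 0, -0.19, -0.1], [0, -0.5, 0, 0.01, 0, -0.19, -0.1], [0, -0.5, 0, 0.01, 0, -0.19, -0.1], [0, -0.5, 0, 0.01, 0, -0.18, -0.1], [0, -0.3, 0, 0.01, 0, -0.1, -0.1]]]'

```text
clock: 8.82
tool_pos: [0.5247, -0.0603, 0.1131]
eef_rot: [0.62, 0.341, -0.341, -0.619]
contact_force: [0.2, 0.4, 0.3]
opening: 0.551
```

```bash
python3 - <<'E'
from h import *
s=get_state();p=np.array(s["tool_pos"])-[.575,.022,0];M=Ro.from_quat(s["eef_rot"]).as_matrix();print(p,np.hypot(*p[:2]),np.degrees(np.arctan2(p[1],p[0])),np.degrees(np.arctan2(M[1,0],M[0,0])))
d=imaging.snapshot("wrist");d=imaging.snapshot("wrist");cv2.imwrite("pics/w5.png",cv2.cvtColor(d["img"],cv2.COLOR_RGB2BGR));print(get_state()["contact_force"])
E
```

```text
[-0.05025707 -0.08232446  0.11305819] 0.09645252303100221 -121.4030455567286 57.7193705550531
[ 0.02447068 -0.40445473 -0.90717933]
```

View pics/w5.png

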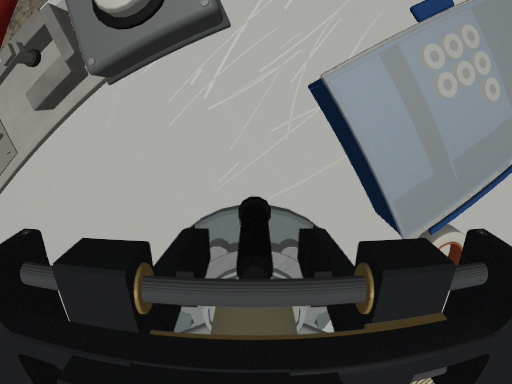

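The post is now centred between the jaws at (256,230), so it has snapped into the third notch and touches nothing. I'll lift straight up.

Request:
send_rows --motion '[[[0, 0, 0, 0, -0.4, 0, -0.1], [0, 0, 0, 0, -0.6, 0, -0.1], [0, 0, 0, 0, -0.8, 0, -0.1], [0, 0, 0, 0, -0.9, 0, -0.1], [0, 0, 0, 0, -0.9, 0, -0.1]]]'

```text
clock: 9.33
tool_pos: [0.5239, -0.0593, 0.1861]
eef_rot: [0.619, 0.341, -0.341, -0.619]
contact_force: [0.4, 0.2, 0.2]
opening: 0.556
```

Request:
send_rows --motion '[[[0, 0, 0, 0, -0.9, 0, 1], [0, 0, 0, 0, -0.8, 0, 1], [0, 0, 0, 0, -0.7, 0, 1], [0, 0, 0, 0, -0.4, 0, 1], [0, 0, 0, 0, 0, 0, 1]]]' --force 20

```text
clock: 9.75
tool_pos: [0.525, -0.0591, 0.2428]
eef_rot: [0.62, 0.342, -0.34, -0.619]
contact_force: [0.6, 0.2, 0.0]
opening: 0.199
```

```bash
python3 - <<'E'
from h import *
s=get_state();print(s["q"]);M=Ro.from_quat(s["eef_rot"]).as_matrix();print(M)
d=imaging.snapshot("top");cv2.imwrite("pics/t6.png",cv2.resize(cv2.cvtColor(d["img"],cv2.COLOR_RGB2BGR)[80:230,205:395],(0,0),fx=4,fy=4,interpolation=2))
d=imaging.snapshot("scene");cv2.imwrite("pics/s6.png",cv2.resize(cv2.cvtColor(d["img"],cv2.COLOR_RGB2BGR)[110:270,150:350],(0,0),fx=3.5,fy=3.5,interpolation=2))
E
```

```text
[ 0.63566737  0.78446433 -1.09429268  1.84659585  0.81710529  1.03987296
  1.7811938 ]
[[ 5.33846793e-01  3.35606044e-03 -8.45574561e-01]
 [ 8.45579896e-01 -3.48526594e-04  5.33848778e-01]
 [ 1.49692354e-03 -9.99994308e-01 -3.02387704e-03]]
```

View pics/t6.png

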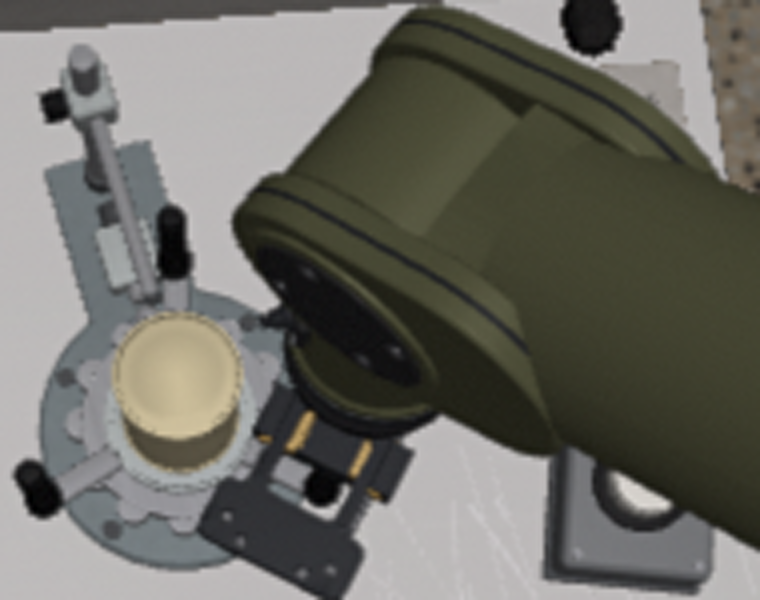

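View pics/s6.png

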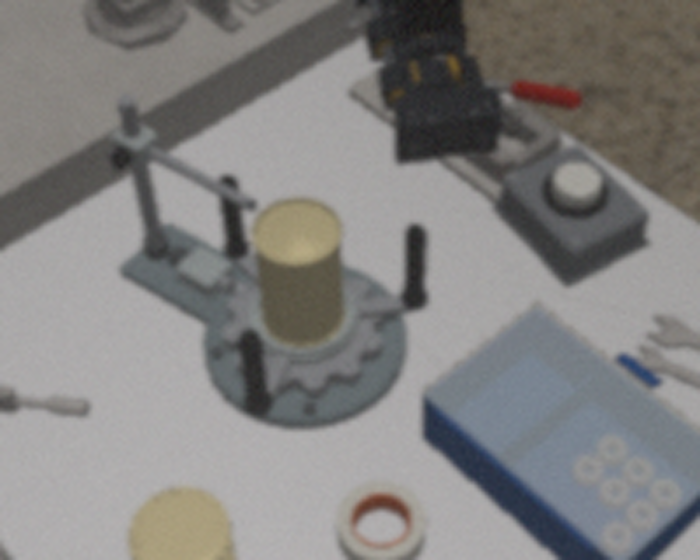

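```bash
python3 - <<'E'
from h import *
d=imaging.snapshot("top");s=imaging.snapshot("scene")
T=lambda u,v,z:onz(d,205+u/4-.375,80+v/4-.375,z)
S=lambda u,v,z:onz(s,150+u/3.5-.36,110+v/3.5-.36,z)
for n,q,c in(("p2",T(170,213,.13),(.575,.0201)),("p3",T(28,470,.13),(.575,.0201)),("p2s",S(228,184,.13),(.5713,.0255)),("p3s",S(248,337,.13),(.5713,.0255)),("p1s",S(416,232,.13),(.5713,.0255))):
    r=q[:2]-c;print(n,q,np.hypot(*r),np.degrees(np.arctan2(r[1],r[0]))%360)
print("can",T(178,372,.147))
E
```

```text
p2 [0.67322486 0.01685731 0.13      ] 0.09827837104596222 358.1091852990697
p3 [0.5342747  0.10477931 0.13      ] 0.09396347554004227 115.68455978476997
p2s [0.66582083 0.02128434 0.13      ] 0.09461479393596896 357.44627926452546
p3s [0.53151213 0.10795056 0.13      ] 0.09154872329483628 115.76039405488696
p1s [ 0.52262692 -0.05551231  0.13      ] 0.09450959240604562 239.00209539429886
can [0.57780524 0.01963059 0.147     ]
```

All three posts show about +90° (358°, 116° and 239°), and the can is standing. Now to the key, with the tool leaning back to clear the clamp handle.

```bash
python3 - <<'E'
from h import *
plan([.495,-.247,.24],15,0.84,15)
E
```

```text
[ 0.84 -0.58  0.   -0.25]
[ 0.84 -0.56  0.   -0.29]
[ 0.84 -0.54  0.   -0.33]
[ 0.84 -0.52  0.   -0.36]
[ 0.84 -0.49  0.   -0.4 ]
[ 0.84 -0.46  0.   -0.43]
[ 0.84 -0.43  0.   -0.46]
[ 0.84 -0.4   0.   -0.49]
[ 0.84 -0.37  0.   -0.51]
[ 0.84 -0.33  0.   -0.54]
[ 0.84 -0.3   0.   -0.56]
[ 0.84 -0.26  0.   -0.58]
[ 0.84 -0.22  0.   -0.59]
[ 0.84 -0.18  0.   -0.61]
[ 0.84 -0.14  0.   -0.62]
```

Request:
send_rows --motion '[[[0, 0.84, 0, -0.58, 0, -0.25, 1], [0, 0.84, 0, -0.56, 0, -0.29, 1], [0, 0.84, 0, -0.54, 0, -0.33, 1], [0, 0.84, 0, -0.52, 0, -0.36, 1], [0, 0.84, 0, -0.49, 0, -0.4, 1]]]'

```text
clock: 10.37
tool_pos: [0.514, -0.1226, 0.2397]
eef_rot: [-0.668, -0.232, 0.233, 0.668]
contact_force: [-0.1, -0.1, -0.1]
opening: 0.005
```

Request:
send_rows --motion '[[[0, 0.84, 0, -0.46, 0, -0.43, 1], [0, 0.84, 0, -0.43, 0, -0.46, 1], [0, 0.84, 0, -0.4, 0, -0.49, 1], [0, 0.84, 0, -0.37, 0, -0.51, 1], [0, 0.84, 0, -0.33, 0, -0.54, 1]]]'

```text
clock: 10.78
tool_pos: [0.5047, -0.185, 0.2397]
eef_rot: [-0.697, -0.117, 0.118, 0.698]
contact_force: [1.0, 0.5, 0.5]
opening: 0.008
```

Request:
send_rows --motion '[[[0, 0.84, 0, -0.3, 0, -0.56, 1], [0, 0.84, 0, -0.26, 0, -0.58, 1], [0, 0.84, 0, -0.22, 0, -0.59, 1], [0, 0.84, 0, -0.18, 0, -0.61, 1], [0, 0.84, 0, -0.14, 0, -0.62, 1]]]'

```text
clock: 11.2
tool_pos: [0.495, -0.2476, 0.2397]
eef_rot: [-0.707, 0.002, -0.0, 0.707]
contact_force: [1.3, -0.0, -0.2]
opening: 0.007
```

Request:
send_rows --motion '[[[0, 0, -0.9, 0, 0, 0, 1], [0, 0, -0.9, 0, 0, 0, 1], [0, 0, -0.9, 0, 0, 0, 1], [0, 0, -0.9, 0, 0, 0, 1], [0, 0, -0.9, 0, 0, 0, 1]]]'

```text
clock: 11.62
tool_pos: [0.495, -0.2467, 0.2401]
eef_rot: [-0.695, -0.127, -0.127, 0.696]
contact_force: [-0.6, -1.1, -0.1]
opening: 0.006
```

Request:
send_rows --motion '[[[0, 0, -0.9, 0, 0, 0, 1], [0, 0, -0.9, 0, 0, 0, 1], [0, 0, 0, 0, 0, 0, 1], [0, 0, 0, 0, 0, 0, 1], [0, 0, 0, 0, 0, 0, 1]]]'

```text
clock: 12.03
tool_pos: [0.4982, -0.2511, 0.2414]
eef_rot: [0.693, 0.16, 0.162, -0.684]
contact_force: [-0.1, -0.6, 0.5]
opening: 0.007
```

```bash
python3 - <<'E'
from h import *
np.set_printoptions(precision=4,suppress=True)
s=get_state();print(s["q"],s["tool_pos"]);M=Ro.from_quat(s["eef_rot"]).as_matrix();print(M)
d=imaging.snapshot("wrist");cv2.imwrite("pics/w7.png",cv2.cvtColor(d["img"],cv2.COLOR_RGB2BGR))
d=imaging.snapshot("scene");cv2.imwrite("pics/s7.png",cv2.resize(cv2.cvtColor(d["img"],cv2.COLOR_RGB2BGR)[60:230,190:390],(0,0),fx=3.5,fy=3.5,interpolation=2))
E
```

```text
[ 0.9185  0.5936 -0.6532  2.1448  1.219   0.1835  0.8219] [ 0.4982 -0.2511  0.2414]
[[ 0.8962  0.4437  0.0064]
 [-0.001  -0.0124  0.9999]
 [ 0.4437 -0.8961 -0.0107]]
```

View pics/w7.png

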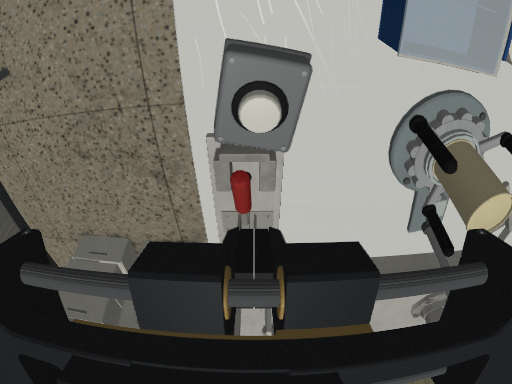

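View pics/s7.png

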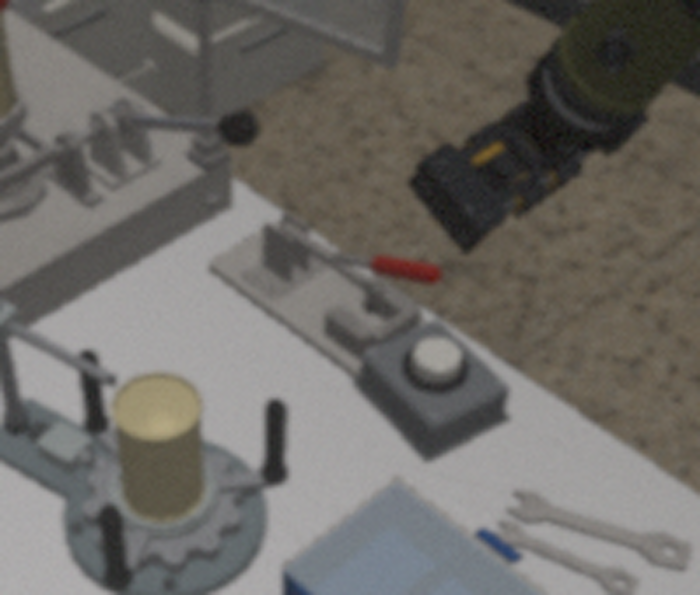

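```bash
python3 - <<'E'
from h import *
np.set_printoptions(precision=4,suppress=True)
s=get_state();print(s["q"],s["tool_pos"],s["qd"]);M=Ro.from_quat(s["eef_rot"]).as_matrix();print(M)
d=imaging.snapshot("wrist");g=d["img"].astype(int)
m=(g.min(2)>150).astype(np.uint8);w=np.zeros_like(m);w[85:140,230:290]=m[85:140,230:290]
n,l,st,c=cv2.connectedComponentsWithStats(w);j=1+np.argmax(st[1:,4]);print(st[j],c[j])
print("key",wonz(d,*c[j],.066))
for z in(.12,.13,.14):print("handle end",wonz(d,240,173,z),wonz(d,240,168,z))
t=imaging.snapshot("top")
X=np.array([.54,-.267,.13])
for z in (.11,.12,.13,.14):print(z,onz(t,381,180,z))
E
```

```text
[ 0.9187  0.5935 -0.6533  2.1447  1.2207  0.1831  0.8202] [ 0.4984 -0.2512  0.2416] [ 0.0023 -0.0014  0.002   0.0041  0.0175 -0.0029 -0.0142]
[[ 0.8959  0.4443  0.0065]
 [-0.0011 -0.0125  0.9999]
 [ 0.4443 -0.8958 -0.0107]]
[ 240   97   40   36 1111] [259.4509 114.2232]
key [ 0.5135 -0.2472  0.066 ]
handle end [ 0.5449 -0.2648  0.12  ] [ 0.5392 -0.2646  0.12  ]
handle end [ 0.5369 -0.2641  0.13  ] [ 0.5314 -0.2639  0.13  ]
handle end [ 0.5289 -0.2633  0.14  ] [ 0.5237 -0.2631  0.14  ]
0.11 [ 0.5456 -0.2723  0.11  ]
0.12 [ 0.5436 -0.2692  0.12  ]
0.13 [ 0.5416 -0.2661  0.13  ]
0.14 [ 0.5396 -0.263   0.14  ]
```

```bash
python3 - <<'E'
from h import *
plan([.507,-.247,.10],10)
E
```

```text
[ 0.   -0.27  0.65  0.03]
[ 0.   -0.27  0.65  0.03]
[ 0.   -0.27  0.65  0.03]
[ 0.   -0.27  0.65  0.03]
[ 0.   -0.27  0.65  0.03]
[ 0.   -0.27  0.65  0.03]
[ 0.   -0.27  0.65  0.03]
[ 0.   -0.27  0.65  0.03]
[ 0.   -0.27  0.65  0.03]
[ 0.   -0.27  0.65  0.03]
```

Request:
send_rows --motion '[[[0, 0, 0, -0.27, 0.65, 0.03, 1], [0, 0, 0, -0.27, 0.65, 0.03, 1], [0, 0, 0, -0.27, 0.65, 0.03, 1], [0, 0, 0, -0.27, 0.65, 0.03, 1], [0, 0, 0, -0.27, 0.65, 0.03, 1]]]'

```text
clock: 12.65
tool_pos: [0.5016, -0.25, 0.1773]
eef_rot: [0.694, 0.159, 0.162, -0.684]
contact_force: [0.1, -0.0, -1.1]
opening: 0.004
```

```bash
python3 - <<'E'
from h import *
np.set_printoptions(precision=4,suppress=True)
s=get_state();print(s["q"],s["tool_pos"]);print(Ro.from_quat(s["eef_rot"]).as_matrix())
plan([.507,-.247,.10],5)
E
```

```text
[ 0.9496  0.757  -0.7508  2.1936  1.9158  0.3209  0.1659] [ 0.5016 -0.25    0.1773]
[[ 0.8968  0.4424  0.007 ]
 [-0.0006 -0.0145  0.9999]
 [ 0.4424 -0.8967 -0.0127]]
[ 0.   -0.29  0.72  0.04]
[ 0.   -0.29  0.72  0.04]
[ 0.   -0.29  0.72  0.04]
[ 0.   -0.29  0.72  0.04]
[ 0.   -0.29  0.72  0.04]
```

Request:
send_rows --motion '[[[0, 0, 0, -0.29, 0.72, 0.04, 1], [0, 0, 0, -0.29, 0.72, 0.04, 1], [0, 0, 0, -0.29, 0.72, 0.04, 1], [0, 0, 0, -0.29, 0.72, 0.04, 1], [0, 0, 0, -0.2, 0.5, 0.04, 1]]]'

```text
clock: 13.07
tool_pos: [0.5063, -0.247, 0.1033]
eef_rot: [0.693, 0.158, 0.162, -0.684]
contact_force: [0.6, -1.3, 0.4]
opening: 0.007
```

```bash
python3 - <<'E'
from h import *
np.set_printoptions(precision=4,suppress=True)
d=imaging.snapshot("scene");cv2.imwrite("pics/s8.png",cv2.resize(cv2.cvtColor(d["img"],cv2.COLOR_RGB2BGR)[80:230,220:390],(0,0),fx=4,fy=4,interpolation=2))
d=imaging.snapshot("wrist");cv2.imwrite("pics/w8.png",cv2.cvtColor(d["img"],cv2.COLOR_RGB2BGR))
s=get_state();print(s["q"],s["tool_pos"],s["contact_force"]);print(Ro.from_quat(s["eef_rot"]).as_matrix())
E
```

```text
[ 0.9826  0.9693 -0.8586  2.2177  2.1305  0.5393  0.022 ] [ 0.5058 -0.2465  0.1028] [ 0.5664 -0.8172 -0.8364]
[[ 0.8986  0.4387  0.0077]
 [-0.0027 -0.012   0.9999]
 [ 0.4387 -0.8986 -0.0096]]
```

View pics/s8.png

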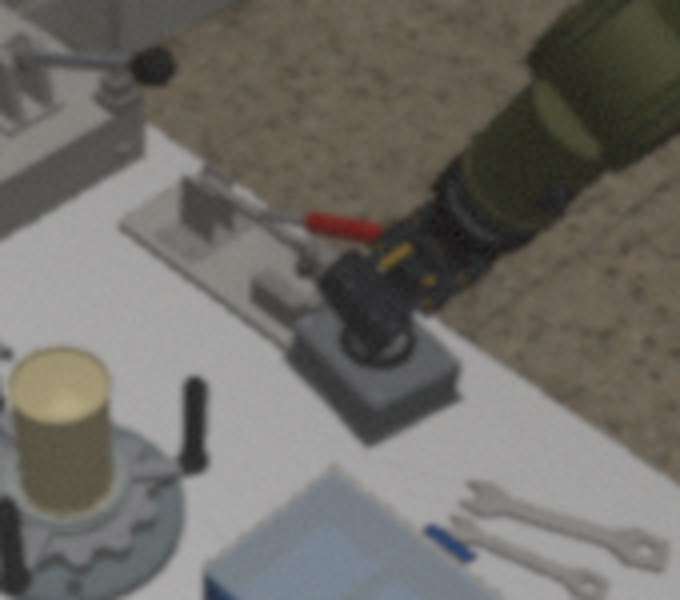

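View pics/w8.png

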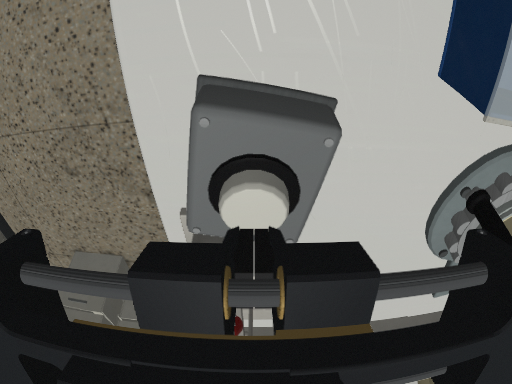

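The tips are over the key and the handle lies clear behind the body. I'll go down slowly.

Request:
send_rows --motion '[[[0, 0, 0, -0.065, 0.135, 0, 1], [0, 0, 0, -0.065, 0.135, 0, 1], [0, 0, 0, -0.065, 0.135, 0, 1], [0, 0, 0, -0.065, 0.135, 0, 1], [0, 0, 0, -0.04, 0.09, 0, 1]]]'

```text
clock: 13.58
tool_pos: [0.5065, -0.2471, 0.0909]
eef_rot: [0.694, 0.159, 0.161, -0.684]
contact_force: [-0.2, 0.2, -0.6]
opening: 0.005
```

Request:
send_rows --motion '[[[0, 0, 0, -0.015, 0.03, 0, 1], [0, 0, 0, -0.015, 0.03, 0, 1], [0, 0, 0, -0.015, 0.03, 0, 1], [0, 0, 0, -0.015, 0.03, 0, 1], [0, 0, 0, -0.015, 0.03, 0, 1]]]'

```text
clock: 14.0
tool_pos: [0.5065, -0.247, 0.0875]
eef_rot: [0.694, 0.159, 0.161, -0.684]
contact_force: [0.1, 0.0, -0.7]
opening: 0.005
```

Request:
send_rows --motion '[[[0, 0, 0, -0.015, 0.03, 0, 1], [0, 0, 0, -0.015, 0.03, 0, 1], [0, 0, 0, -0.015, 0.03, 0, 1], [0, 0, 0, -0.015, 0.03, 0, 1], [0, 0, 0, -0.015, 0.03, 0, 1]]]'

```text
clock: 14.42
tool_pos: [0.5064, -0.247, 0.084]
eef_rot: [0.693, 0.159, 0.161, -0.684]
contact_force: [0.5, 0.7, -0.4]
opening: 0.008
```

Request:
send_rows --motion '[[[0, 0, 0, -0.005, 0.01, 0, 1], [0, 0, 0, -0.005, 0.01, 0, 1], [0, 0, 0, -0.005, 0.01, 0, 1], [0, 0, 0, -0.005, 0.01, 0, 1], [0, 0, 0, -0.005, 0.01, 0, 1]]]'

```text
clock: 14.83
tool_pos: [0.5065, -0.247, 0.083]
eef_rot: [0.693, 0.159, 0.161, -0.684]
contact_force: [0.8, -0.1, 0.0]
opening: 0.005
```

Request:
send_rows --motion '[[[0, 0, 0, -0.005, 0.01, 0, 1], [0, 0, 0, -0.005, 0.01, 0, 1], [0, 0, 0, -0.005, 0.01, 0, 1], [0, 0, 0, -0.005, 0.01, 0, 1], [0, 0, 0, -0.005, 0.01, 0, 1]]]'

```text
clock: 15.25
tool_pos: [0.5065, -0.247, 0.0821]
eef_rot: [0.693, 0.159, 0.161, -0.684]
contact_force: [-1.7, 0.0, 2.6]
opening: 0.005
```

Request:
send_rows --motion '[[[0, 0, 0, -0.005, 0.01, 0, 1], [0, 0, 0, -0.005, 0.01, 0, 1], [0, 0, 0, -0.005, 0.01, 0, 1], [0, 0, 0, -0.005, 0.01, 0, 1], [0, 0, 0, -0.005, 0.01, 0, 1]]]'

```text
clock: 15.67
tool_pos: [0.5065, -0.247, 0.0808]
eef_rot: [0.693, 0.159, 0.161, -0.684]
contact_force: [-0.8, -0.2, 3.1]
opening: 0.002
```

Request:
send_rows --motion '[[[0, 0, 0, -0.005, 0.01, 0, 1], [0, 0, 0, -0.005, 0.01, 0, 1], [0, 0, 0, -0.005, 0.01, 0, 1], [0, 0, 0, -0.005, 0.01, 0, 1], [0, 0, 0, -0.005, 0.01, 0, 1]]]'

```text
clock: 16.08
tool_pos: [0.5065, -0.247, 0.0799]
eef_rot: [0.693, 0.159, 0.161, -0.684]
contact_force: [-1.2, -0.3, 6.2]
opening: 0.008
```

Request:
send_rows --motion '[[[0, 0, 0, -0.005, 0.01, 0, 1], [0, 0, 0, -0.005, 0.01, 0, 1], [0, 0, 0, -0.005, 0.01, 0, 1], [0, 0, 0, -0.005, 0.01, 0, 1], [0, 0, 0, -0.005, 0.01, 0, 1]]]'

```text
clock: 16.5
tool_pos: [0.5066, -0.247, 0.079]
eef_rot: [0.693, 0.159, 0.162, -0.684]
contact_force: [-2.7, -0.1, 8.0]
opening: 0.003
```

Request:
send_rows --motion '[[[0, 0, 0, -0.005, 0.01, 0, 1], [0, 0, 0, -0.005, 0.01, 0, 1], [0, 0, 0, -0.005, 0.01, 0, 1], [0, 0, 0, -0.005, 0.01, 0, 1], [0, 0, 0, -0.005, 0.01, 0, 1]]]'

```text
clock: 16.92
tool_pos: [0.5065, -0.247, 0.0779]
eef_rot: [0.694, 0.159, 0.162, -0.684]
contact_force: [-2.1, -0.8, 7.1]
opening: 0.004
```

Now past the peak of about 8 N, so the next step should show the drop.

Request:
send_rows --motion '[[[0, 0, 0, -0.005, 0.01, 0, 1], [0, 0, 0, -0.005, 0.01, 0, 1], [0, 0, 0, -0.005, 0.01, 0, 1], [0, 0, 0, -0.005, 0.01, 0, 1], [0, 0, 0, -0.005, 0.01, 0, 1]]]'

```text
clock: 17.33
tool_pos: [0.5065, -0.247, 0.0765]
eef_rot: [0.693, 0.159, 0.161, -0.684]
contact_force: [-2.4, -0.3, 5.8]
opening: 0.005
```

Request:
send_rows --motion '[[[0, 0, 0, -0.005, 0.01, 0, 1], [0, 0, 0, -0.005, 0.01, 0, 1], [0, 0, 0, -0.005, 0.01, 0, 1], [0, 0, 0, -0.005, 0.01, 0, 1], [0, 0, 0, 0, 0, 0, 1]]]'

```text
clock: 17.75
tool_pos: [0.5064, -0.247, 0.0753]
eef_rot: [0.693, 0.159, 0.161, -0.684]
contact_force: [-0.3, 0.5, 3.2]
opening: 0.003
```

The force fell from 8.0 to 3.2 N at about 6.9 mm, so the key has clicked. I'll release and back off upward.

Request:
send_rows --motion '[[[0, 0, 0, 0.03, -0.06, 0, 1], [0, 0, 0, 0.04, -0.09, 0, 1], [0, 0, 0, 0.09, -0.18, 0, 1], [0, 0, 0, 0.09, -0.18, 0, 1], [0, 0, 0, 0.13, -0.27, 0, 1]]]'

```text
clock: 18.17
tool_pos: [0.5059, -0.2469, 0.0927]
eef_rot: [0.693, 0.158, 0.161, -0.684]
contact_force: [0.0, 0.5, 0.2]
opening: 0.008
```

Request:
send_rows --motion '[[[0, 0, 0, 0.2, -0.5, 0, 1], [0, 0, 0, 0.2, -0.6, 0, 1], [0, 0, 0, 0.2, -0.7, 0, 1], [0, 0, 0, 0.2, -0.7, 0, 1], [0, 0, 0, 0.2, -0.7, 0, 1]]]'

```text
clock: 18.58
tool_pos: [0.4958, -0.2458, 0.16]
eef_rot: [0.693, 0.159, 0.161, -0.684]
contact_force: [-0.2, -0.7, 0.3]
opening: 0.002
```

Request:
send_rows --motion '[[[0, 0, 0, 0, -0.7, 0, 1], [0, 0, 0, 0, -0.7, 0, 1], [0, 0, 0, 0, -0.4, 0, 1], [0, 0, 0, 0, 0, 0, 1], [0, 0, 0, 0, 0, 0, 1]]]'

```text
clock: 19.0
tool_pos: [0.4802, -0.2458, 0.1917]
eef_rot: [0.694, 0.159, 0.162, -0.684]
contact_force: [-0.1, -0.5, -0.7]
opening: 0.002
```

```bash
python3 - <<'E'
from h import *
np.set_printoptions(precision=4,suppress=True)
d=imaging.snapshot("scene");cv2.imwrite("pics/s9.png",cv2.resize(cv2.cvtColor(d["img"],cv2.COLOR_RGB2BGR)[90:290,110:360],(0,0),fx=3,fy=3,interpolation=2))
d=imaging.snapshot("wrist");cv2.imwrite("pics/w9.png",cv2.cvtColor(d["img"],cv2.COLOR_RGB2BGR))
d=imaging.snapshot("top");cv2.imwrite("pics/t9.png",cv2.resize(cv2.cvtColor(d["img"],cv2.COLOR_RGB2BGR)[80:280,120:390],(0,0),fx=2.9,fy=2.9,interpolation=2))
s=get_state();print(s["tool_pos"],s["contact_force"])
E
```

```text
[ 0.4802 -0.2454  0.1907] [ 0.4273 -0.1621 -0.7457]
```

View pics/s9.png

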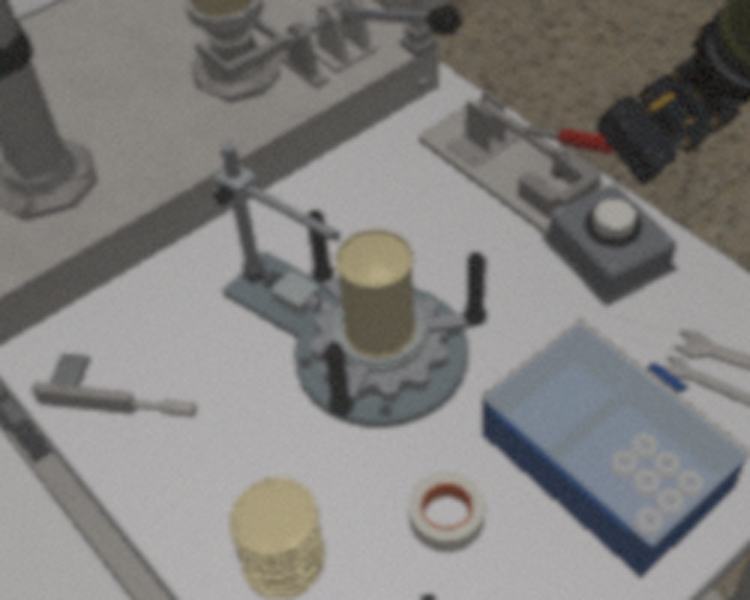

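View pics/t9.png

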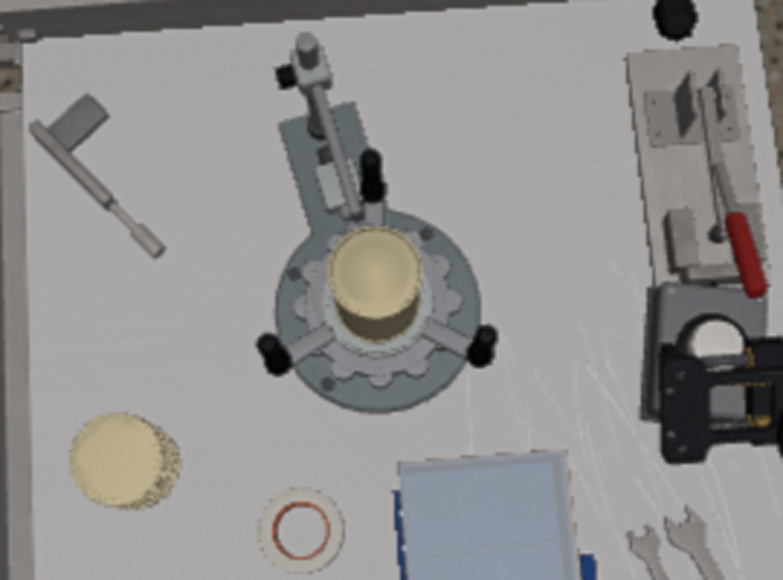

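View pics/w9.png

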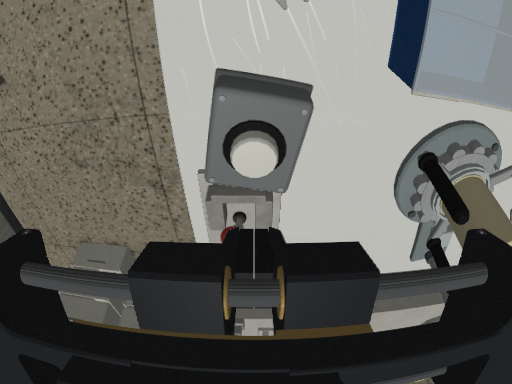

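The key is up again, with its white top raised at (614,218) in the scene crop. The can stands at (375,275) in the top view. The lids, tape and micrometer sit where they were, and the robot touches nothing. Handing in.

```bash
python3 -c "
from plant import job
print(job.finish_job())"
```

```text
the job is handed in; nothing more can be done
None
```

I turned the head three clicks counterclockwise, pressed the key until it clicked, let it come back up, and handed the job in at about 19 s.

- **Head:** I pushed post 1 round with the jaws open around it. Afterwards the three posts measured about 358°, 116° and 239°. From roughly 267°, 28° and 147° at the start, that is +90° for each, within about 2°. Post 1 sat free between the jaws before I lifted away.
- **Key:** The force rose to 8.0 N at about 3.5 mm, then fell to 3.2 N at about 7 mm. I stopped there, short of the 13 mm stop, and the last pictures show the key back up.
- **Rest of the scene:** In the final pictures the can stands on the head. The can ends, micrometer and tape are where they were, judged by eye. The arm is clear, with contact force at noise level.

Nothing failed. The scene and top cameras disagreed by 3–7 mm on the posts and axis, so I used averages, and the wrist view agreed with those to about 3 mm. The tool tilted about 26° at the key instead of the 29° I commanded; it still cleared the clamp handle.

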